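# Feed the cleaning cartridge into the grinder's chute with the push stick

### The job

Pick up the bamboo push stick and use it to feed the white cleaning cartridge along the grinder's chute, under the cover, until it is fully home against the stop hidden inside; hold it pressed there for a second with 10 to 15 N (more than 20 N on it cracks it), and do not let the stick jam hard on the chute. Then lay the stick flat on the cork mat again and let go; leave the grinder and everything else alone.

Things in the scene. Friction and masses are not known exactly. Their poses are not given: they have to be found in the camera images.
- grinder: Chrome burr grinder with a cartridge chute, fixed. Origin: at counter height, at the chute's open entrance, on its centre line; x = feed direction along the chute (level), z up. Chute: straight channel, 22 mm wide inside, 6 mm walls, floor 6 mm above the counter; open trough (walls to 20 mm height) from x = 0 to 55 mm, covered from 55 to 190 mm. Grinder body from x = 190 mm on, 190 mm wide, 275 mm tall.
- cover_mouth (a point): Where the chute's dark cover begins, 55 mm from the entrance: centre of the covered opening (15.75 mm above the counter). Cover's underside 25.5 mm, top 30.5 mm above the counter; a black brake housing on it, centred 40 mm farther on, reaches 45 mm. Under it a sprung roller rubs on the cartridge and resists with a few N (under 6 N) as it passes.
- stop_zone (a point): Middle of the zone under the cover in which the hidden, rubber-faced stop sits, 148 mm from the entrance, on the centre line. The stop's face is up to 18 mm before or after this point along the feed direction, different every time, to be felt. Home, the cartridge's centre is 18 mm before the stop's face; there the push rises by about 10 N per mm.
- cartridge_mid (a point): Centre of the cleaning cartridge: a white plastic block with an orange band, 36 mm long (its x), 20 mm wide (y), 18 mm tall, about 40 g; it starts lying in the open trough, its x axis along the feed direction. It fits the channel with 1 mm play on each side.
- stick_handle (a point): Centre of the handle of the bamboo push stick (about 70 g). The handle is a block 55 mm long (x), 18 mm wide (y), 40 mm tall, its underside flush with the stick's underside (20 mm below this point). The stick is 200 mm long; its x axis points from the handle to the tip.
- stick_tip (a point): Centre of the flat end of the stick's blade, 172.5 mm ahead of the handle's centre along the stick's x and 14 mm lower. The blade is a bar 145 mm long, 14 mm wide (y), 12 mm tall, its underside flush with the handle's underside (6 mm below this point).
- stick_mid (a point): The stick's mid-length point, 72.5 mm ahead of the handle's centre, 6 mm above the stick's underside.
- mat: Cork mat fixed to the counter, 260 mm (x) by 100 mm (y), 4 mm thick; origin under its centre at counter height. The stick lies on it at the start.
- shot_cup: Glass espresso shot cup, 54 mm across, 60 mm tall; origin under its centre. Bystander.
- tamper: Steel tamper, 58 mm across, 88 mm tall, standing; origin under its centre. Bystander.
- brush: Bamboo-handled brush, 135 mm long, lying on a ceramic spoon rest; origin under its middle. Bystander.
- milk_jug: Steel milk jug, 84 mm across, 100 mm tall; origin under its centre. Bystander.
- bean_jar: Amber glass bean jar, 90 mm across, 150 mm tall; origin under its centre. Bystander.

How it is judged:
On the way:
1. the cartridge, fully home under the cover, is held pressed against the hidden stop by the stick with more than 8 N, without moving (x of cartridge_mid in the frame of grinder above 0.108 m and contact force between stick and cartridge above 8 N and linear speed of cartridge below 0.004 m/s), for 0.4 s.
At the end, for the whole second after the job is handed in: The cartridge lies in the covered part of the chute where it was pressed home (its centre more than 108 mm from the entrance), and the stick lies flat (within 0.1 rad) and released on the cork mat, its mid-length within 70 mm of the mat's centre, all at rest (x of cartridge_mid in the frame of grinder above 0.108 m and horizontal distance between stick_mid and mat below 0.07 m and height (world z) of stick_mid below 0.014 m and angle between stick_mid's own z axis and vertical below 0.1 rad and linear speed of each of stick, cartridge below 0.01 m/s and contact force between the fingers and stick below 0.1 N); the robot touches nothing.
It fails at once if more than 20 N between the stick and the cartridge (contact force between stick and cartridge above 20 N).
It fails at once if the stick jams on the grinder or its chute with more than 15 N (contact force between stick and grinder above 15 N).
It fails at once if the robot's arm or fingers knock against the grinder or its chute with more than 10 N (contact force between any of the arm, the fingers and grinder above 10 N).
It fails at once if the shot cup, tamper, brush, milk jug or bean jar is moved by more than 30 mm (distance of any of shot_cup, tamper, brush, milk_jug, bean_jar from where it was at the start of the episode above 0.03 m).
It also fails if it takes over 64 s, if anything falls off the work surface, if the arm or the gripper's body presses on something with over 40 N, if the wrist force passes 120 N, or if a joint passes its speed limit or range.

### The arm

A 7-joint arm with a two-finger parallel gripper is mounted at the origin on the work surface. World frame = base frame: x ahead of the robot, y to its left, z up, the work surface at z = 0. Lengths are in m, angles in rad, forces in N, time in s.
With the tool pointing down it reaches from about 0.4 to 0.875 m from the base axis. Payload 6.5 kg.
Tool frame: the origin (TCP) lies between the finger pads; the fingertips stand 8 mm ahead of it and the grasp point (between the pads) lies 11 mm behind it; z points along the fingers, y is the line along which they close (so a half turn about z gives the same grasp; the last joint's range is limited). The gripper opens to 85 mm and grips with 20 to 120 N. Pads are 22 mm wide; open, the fingers measure 114 mm over their backs; the gripper's body (76 mm by 85 mm) begins 54 mm behind the grasp point. The pads swing forward as they close: fully open they stand 13 mm farther back than shut.
Start: joints at [1.136, 0.536, -0.004, 1.538, 0.003, 1.067, -0.071], TCP at [0.234, -0.606, 0.239] pointing down, gripper open.
Joint ranges: [-2.7, 2.7], [-0.37, 2.16], [-1.27, 1.26], [0.24, 2.4], [-1.31, 4.45], [0.19, 1.91], [-2.76, 2.76]. Speed limits (rad/s): [2.39, 2.39, 3.14, 3.14, 3.14, 3.14, 3.14].

### API

Orientations are given as a unit quaternion [x, y, z, w].
In Python, from rig import manip gives the robot as it stands.
- The arm moves only by the shell command python3 -m pendant 'ROWS' [FORCE]. ROWS is JSON, a list of rows, each an object with "travel": the shift along the tool's x, y, z in m, a list of three; "delta_rot": the turn, a rotation vector about the tool's x, y, z in rad, a list of three; "grip": the opening, from 0 (shut) to 1 (fully open). In form: [{"travel": [x, y, z], "delta_rot": [rx, ry, rz], "grip": grip}, ...]. A call has 1 to 10 rows; each row shifts and turns the commanded pose from where the row before left it, along the tool's axes as they then stand; what a row does not reach is not made up. A row lasts 1/12 s, in which the tool goes at most 41.7 mm and 7.16 degrees, less where a joint would pass 70% of its speed; a pose out of reach is approached as far as the arm can. A call is refused whole if a number of a shift passes 0.0417 or a number of a turn 0.125, either way. A call with a gripper value outside its range is refused whole. The fingers move at their own pace and stop on an object; FORCE is the grip in N (left out, the last holds). Time passes only in rows, so rows that do not move let the fingers close. It gives the time, the measured TCP pose, the force, the opening and the grip force at its end, in the units of the state.
- manip.state(): the state, without advancing time (a new reading comes with each control period).
- manip.snapshot(name): name is "scene" or "top"; returns the picture (420x560x3 uint8, red, green, blue); there is no depth.
- manip.camera_info(name): a dict with "mtx" (3x3 intrinsics, pixels), "R" (3x3) and "t" (3): a world point X has camera coordinates R X + t. Camera axes: x right, y down, z forward; pixel columns grow to the right and rows downward; lengths in m; the calibration is good to about 2 mm. A picture is of the moment at which its call begins. camera_info takes no time and is no camera call.
- manip.close_job(): hands the job in; it is judged then, once.
The state is a dict: "time_s": time; "joint_pos": joint angles; "dq": joint speeds; "joint_efforts": joint torques, N m; "eef_pos": TCP position; "tool_rot": TCP orientation; "contact_force": force on the tool from outside, world axes, zero at the start; "moment": the same for the moment, N m; "finger_gap": finger opening in m; "finger_force": force on a finger pad.
Only numpy, scipy, OpenCV 4.12 (cv2) and the standard library are available. Lean on these libraries where they do the work, as an engineer would, in place of code of your own. Each camera call takes 0.05 s, during which the arm holds its last target. There are 200 camera calls.

## Working session

There is one attempt and no reset: what is moved stays moved. The work goes in short steps, Python scripts to look and compute and a shell command to move; the robot and the scene stay as the last step left them, time stands still between calls to the robot, and variables do not carry over. Pictures are saved under pics/ and viewed, at most 10 in all, crops included, and the job is handed in when it is done.

```bash
mkdir -p pics; python3 - <<'E'
from rig import manip
import cv2
for n in("scene","top"):
    cv2.imwrite(f"pics/{n}0.png",manip.snapshot(n)[:,:,::-1]); c=manip.camera_info(n); print(n,c)
print(manip.state())
E
```

```text
scene {'mtx': array([[539.78696836,   0.        , 283.66185822],
       [  0.        , 539.78696836, 209.68773572],
       [  0.        ,   0.        ,   1.        ]]), 'R': array([[-0.615442  ,  0.78790592, -0.02086647],
       [ 0.53340916,  0.39686934, -0.74697349],
       [-0.58026357, -0.47084922, -0.66452629]]), 't': array([ 0.3737984 , -0.20536167,  1.94286699])}
top {'mtx': array([[386.73786377,   0.        , 273.47692583],
       [  0.        , 386.73786377, 209.78033153],
       [  0.        ,   0.        ,   1.        ]]), 'R': array([[-0.01665129, -0.99983508,  0.00724921],
       [-0.98799251,  0.0153394 , -0.15373842],
       [ 0.15360187, -0.00972211, -0.98808499]]), 't': array([-0.06019775,  0.525808  ,  0.99650569])}
{'time_s': 0.1, 'joint_pos': array([ 1.13579043,  0.53711599, -0.00444248,  1.538764  ,  0.00261046,
        1.06728748, -0.07120949]), 'dq': array([-0.00221691, -0.00109748,  0.00147642, -0.00252577, -0.00163179,
       -0.00046059, -0.00024755]), 'joint_efforts': array([ 2.59925044e-03, -5.84566855e+01,  1.05192482e+00, -2.59780258e+01,
        1.26779027e-02,  4.57699847e-03, -4.63877529e-05]), 'eef_pos': array([ 0.23411514, -0.60578419,  0.2384881 ]), 'tool_rot': array([ 9.83039128e-01,  1.83394266e-01, -2.03937899e-04, -7.57576473e-04]), 'contact_force': array([-0.60001426,  0.23678004, -0.08461438]), 'moment': array([ 0.01363265, -0.01628043,  0.01393531]), 'finger_force': 0.0, 'finger_gap': 0.0854105064038417}
```

View pics/scene0.png

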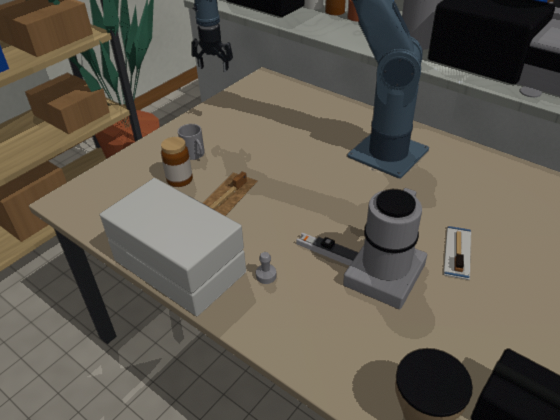

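View pics/top0.png

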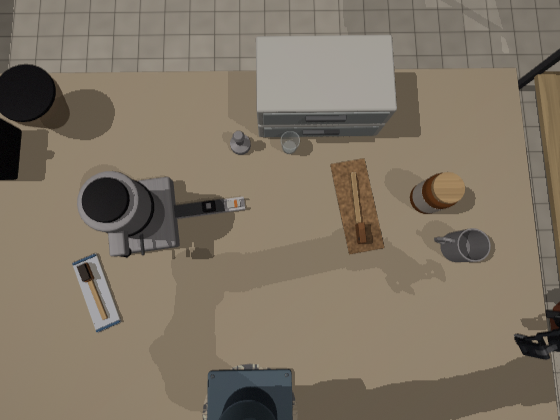

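The top view shows the stick on the mat, with its handle near (364,233) and its tip near (354,172). The chute entrance is near (245,204) with the cartridge at (236,204), and the feed runs left to the grinder at (150,213). I'll enlarge both.

```bash
python3 - <<'E'
import cv2,numpy as np
t=cv2.imread("pics/top0.png");s=cv2.imread("pics/scene0.png")
z=lambda im,x,y,w,h,k:cv2.resize(im[y:y+h,x:x+w],None,fx=k,fy=k,interpolation=cv2.INTER_CUBIC)
a=np.hstack([z(t,165,180,90,50,4.4)[:,:396],z(s,290,215,90,50,4.4)[:,:396]])
b=np.hstack([z(t,325,155,66,63,6),z(s,195,165,66,63,6)])
b=np.hstack([z(t,320,150,79,75,5)[:,:396],z(s,195,165,79,75,5)[:,:396]])
b=np.hstack([z(t,322,155,79,100,3.7)[:,:292],z(s,195,165,79,100,3.7)[:,:292]])
cv2.imwrite("pics/a.png",a);cv2.imwrite("pics/b.png",b);print(a.shape,b.shape)
E
```

```text
(220, 792, 3) (370, 584, 3)
```

View pics/a.png

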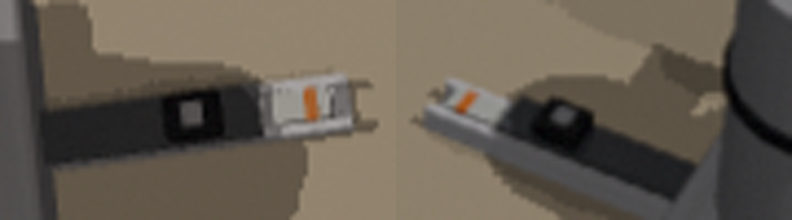

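View pics/b.png

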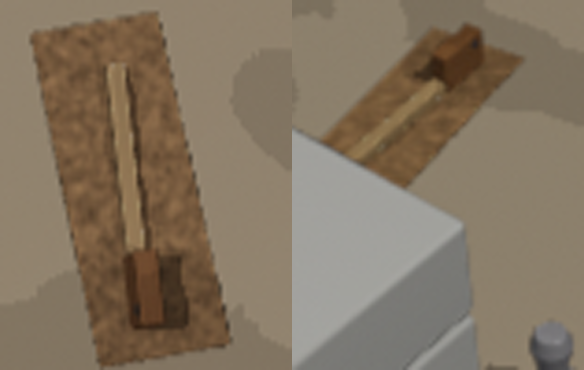

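The enlarged crops show the chute, with the cartridge in the trough and the cover starting at about (264,110) in the crop. They also show the stick's blade tip at (118,65) and its handle top between (148,250) and (152,327). Next I'll fit the poses from these features in both views.

```bash
cat > h.py <<'E'
import numpy as np
from rig import manip
from scipy.optimize import least_squares
C={n:manip.camera_info(n) for n in("scene","top")}
def proj(n,X):
    c=C[n];p=(np.atleast_2d(X)@np.array(c["R"]).T+c["t"])@np.array(c["mtx"]).T
    return p[:,:2]/p[:,2:]
def tri(pt,ps):
    f=lambda X:np.r_[proj("top",X)[0]-pt,proj("scene",X)[0]-ps]
    r=least_squares(f,[.5,0,0.02],x_scale=.01);return r.x,r.fun
def onz(n,px,z):
    r=least_squares(lambda X:proj(n,[X[0],X[1],z])[0]-px,[.5,0],x_scale=.01);return r.x
def T(p,L):
    L=np.atleast_2d(L);c,s=np.cos(p[2]),np.sin(p[2])
    return np.c_[p[0]+c*L[:,0]-s*L[:,1],p[1]+s*L[:,0]+c*L[:,1],L[:,2]]
E
python3 - <<'E'
from h import *
A=lambda x,y:np.array([165+x/4.4,180+y/4.4]);AS=lambda x,y:np.array([290+(x-396)/4.4,215+y/4.4])
B=lambda x,y:np.array([322+x/3.7,155+y/3.7]);BS=lambda x,y:np.array([195+(x-292)/3.7,165+y/3.7])
print("handle top",tri(B(151,288),BS(463,42)))
print("band",tri(A(311,104),AS(467,101)))
print("brake top",tri(A(194,108),AS(564,116)))
tip=onz("top",B(118,65),.016);hf=onz("top",B(148,251),.044);hb=onz("top",B(152,327),.044);hm=(hf+hb)/2
print("tip",tip,"handle",hm,"d",np.linalg.norm(tip-hm),"yaw",np.arctan2(*(tip-hm)[::-1]))
m=[onz("top",B(*q),.004) for q in((32,33),(158,12),(231,342),(101,366))]
print("mat",np.mean(m,0),[np.linalg.norm(m[i]-m[i-1]) for i in range(4)])
obs=[("top",A(262,83),(55,-17,30.5)),("top",A(268,137),(55,17,30.5)),("top",A(350,76),(0,-17,20)),("top",A(353,131),(0,17,20)),
("scene",AS(447,80),(0,-17,20)),("scene",AS(428,122),(0,17,20)),("scene",AS(511,97),(55,-17,30.5)),("scene",AS(494,131),(55,17,30.5)),
("top",A(194,108),(95,0,45)),("scene",AS(564,116),(95,0,45))]
def run(sg):
    f=lambda p:np.concatenate([proj(n,T(p,np.array(L)*[1,sg,1]/1e3))[0]-o for n,o,L in obs])
    r=least_squares(f,[.5,.03,1.6],x_scale=[.01,.01,.1]);return r
for sg in(1,-1):
    r=run(sg);print(sg,r.x,r.cost,r.fun.reshape(-1,2).round(1).tolist())
E
```

```text
handle top (array([ 0.45690653, -0.30246036,  0.04052792]), array([-1.09998088,  0.80130693, -1.67024652, -0.36348319]))
band (array([0.54576448, 0.03518741, 0.02173824]), array([-0.31528647,  0.22315338, -0.41735751, -0.01773728]))
brake top (array([0.53930264, 0.10583896, 0.04459658]), array([-0.93076653,  0.65359722, -1.22813333,  0.00510274]))
tip [ 0.63034514 -0.29527342] handle [ 0.45808499 -0.30391293] d 0.17247666562620417 yaw 0.05011183971049628
mat [ 0.54016933 -0.30247713] [np.float64(0.25764617775687226), np.float64(0.09874153998408541), np.float64(0.2567282681364173), np.float64(0.09865809321822602)]
1 [0.54971083 0.01092789 1.692031  ] 184.1148614600827 [[-1.4, -0.5], [-1.3, -0.5], [-1.1, -0.9], [-0.2, -1.3], [-6.1, 6.0], [3.9, -10.5], [-4.3, 6.2], [5.2, -8.7], [-0.7, 1.0], [-1.2, -0.4]]
-1 [0.55014564 0.01102838 1.69729203] 320.9787258782619 [[0.1, 11.7], [-2.8, -12.8], [0.5, 11.0], [-1.8, -13.5], [-0.5, -0.9], [-1.8, -3.5], [1.3, -0.9], [-0.4, -1.5], [-0.7, 1.0], [-1.2, -0.4]]
```

```bash
python3 - <<'E'
from h import *
from scipy.spatial.transform import Rotation as Ro
A=lambda x,y:np.array([165+x/4.4,180+y/4.4]);AS=lambda x,y:np.array([290+(x-396)/4.4,215+y/4.4])
obs=[("top",A(262,83),(55,-17,30.5)),("top",A(268,137),(55,17,30.5)),("top",A(350,76),(0,-17,20)),("top",A(353,131),(0,17,20)),
("scene",AS(447,80),(0,17,20)),("scene",AS(428,122),(0,-17,20)),("scene",AS(511,97),(55,17,30.5)),("scene",AS(494,131),(55,-17,30.5)),
("top",A(194,108),(95,0,45)),("scene",AS(564,116),(95,0,45))]
for o in(obs,[q for q in obs if q[0]=="top"],[q for q in obs if q[0]!="top"]):
    f=lambda p:np.concatenate([proj(n,T(p,np.array(L)/1e3))[0]-q for n,q,L in o])
    r=least_squares(f,[.5,.03,1.6],x_scale=[.01,.01,.1]);print(r.x,r.cost,r.fun.reshape(-1,2).round(1).tolist())
s=manip.state();R=Ro.from_quat(s["tool_rot"]);M=R.as_matrix();print(M.round(3))
print("move in tool axes", M.T@(np.array([.458,-.303,.10])-s["eef_pos"]))
print("tool y yaw",np.arctan2(M[1,1],M[0,1]),"want",.05+np.pi/2)
E
```

```text
[0.54956794 0.01095745 1.68539109] 16.458743267983714 [[-1.4, -0.6], [-1.4, -0.6], [-1.0, -0.8], [-0.2, -1.2], [-0.3, -1.0], [-1.8, -3.6], [1.3, -0.9], [-0.5, -1.5], [-0.8, 0.8], [-1.3, -0.3]]
[0.5463392  0.00820978 1.64038855] 0.6815048739543371 [[-0.2, -0.4], [-0.7, -0.3], [0.3, 0.3], [0.5, -0.1], [0.1, 0.5]]
[0.55691918 0.01618729 1.76920422] 4.199894290829133 [[-0.8, 1.0], [-1.4, -1.3], [1.6, 0.2], [0.7, -0.1], [-0.0, 0.2]]
[[ 0.933  0.361 -0.001]
 [ 0.361 -0.933  0.001]
 [-0.    -0.002 -1.   ]]
move in tool axes [ 0.31801607 -0.20147432  0.13876428]
tool y yaw -1.201919958073655 want 1.6207963267948966
```

```bash
python3 -m pendant '[{"travel":[0.0318,-0.0201,0.004],"delta_rot":[0,0,0],"grip":1},{"travel":[0.0318,-0.0201,0.004],"delta_rot":[0,0,0],"grip":1},{"travel":[0.0318,-0.0201,0.004],"delta_rot":[0,0,0],"grip":1},{"travel":[0.0318,-0.0201,0.004],"delta_rot":[0,0,0],"grip":1},{"travel":[0.0318,-0.0201,0.004],"delta_rot":[0,0,0],"grip":1},{"travel":[0.0318,-0.0201,0.004],"delta_rot":[0,0,0],"grip":1},{"travel":[0.0318,-0.0201,0.004],"delta_rot":[0,0,0],"grip":1},{"travel":[0.0318,-0.0201,0.004],"delta_rot":[0,0,0],"grip":1},{"travel":[0.0318,-0.0201,0.004],"delta_rot":[0,0,0],"grip":1},{"travel":[0.0318,-0.0201,0.004],"delta_rot":[0,0,0],"grip":1}]' 80
python3 -m pendant '[{"travel":[0,0,0],"delta_rot":[0,0,0.107],"grip":1},{"travel":[0,0,0],"delta_rot":[0,0,0.106],"grip":1},{"travel":[0,0,0],"delta_rot":[0,0,0.106],"grip":1},{"travel":[0,0,0],"delta_rot":[0,0,0],"grip":1},{"travel":[0,0,0],"delta_rot":[0,0,0],"grip":1}]'
cat > st.py <<'E'
from h import *; import sys
from scipy.spatial.transform import Rotation as Ro
s=manip.state();M=Ro.from_quat(s["tool_rot"]).as_matrix()
print("t",round(s["time_s"],2),"p",s["eef_pos"].round(4),"yawx",np.arctan2(M[1,0],M[0,0]).round(4),"z",M[:,2].round(3),"F",s["contact_force"].round(1),"gap",round(s["finger_gap"],4),round(s["finger_force"],1),"j",s["joint_pos"].round(2))
if len(sys.argv)>1: print("to go (tool)",(M.T@(np.array(eval(sys.argv[1]))-s["eef_pos"])).round(4))
E
python3 st.py "[.458,-.304,.016]"
python3 -c "
from h import *;import cv2
cv2.imwrite('pics/c.png',cv2.resize(np.vstack([manip.snapshot('top')[150:265,310:410],manip.snapshot('scene')[140:220,170:270]])[:,:,::-1],None,fx=3,fy=3,interpolation=2))"
```

```text
time_s: 0.93
eef_pos: [0.459, -0.3025, 0.1989]
tool_rot: [0.983, 0.183, -0.0, -0.0]
contact_force: [0.6, -0.9, 0.3]
finger_gap: 0.0854
finger_force: 0.0
time_s: 1.35
eef_pos: [0.4583, -0.304, 0.199]
tool_rot: [1.0, 0.027, -0.0, -0.0]
contact_force: [-0.6, -0.0, 0.1]
finger_gap: 0.0853
finger_force: 0.0
t 1.35 p [ 0.4583 -0.304   0.199 ] yawx 0.0531 z [-0.001  0.    -1.   ] F [-0.6 -0.   0.1] gap 0.0853 0.0 j [ 0.53  0.42 -0.04  1.84  0.02  0.88 -1.03]
to go (tool) [-0.0002  0.      0.183 ]
```

View pics/c.png

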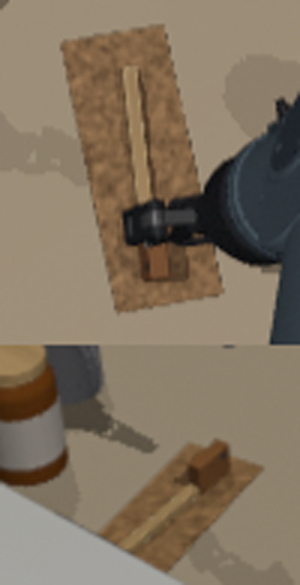

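Top crop: left finger at about (145,222), handle at about (155,262). The offset looks like parallax, so I'll check it numerically while descending partway.

```bash
python3 -c "
from h import *
print((proj('top',[[.458,-.262,.205],[.458,-.304,.044],[.458,-.304,.199]])-[310,150])*3)"
python3 -m pendant '[{"travel":[0,0,0.03],"delta_rot":[0,0,0],"grip":1},{"travel":[0,0,0.03],"delta_rot":[0,0,0],"grip":1},{"travel":[0,0,0.03],"delta_rot":[0,0,0],"grip":1},{"travel":[0,0,0.03],"delta_rot":[0,0,0],"grip":1},{"travel":[0,0,0.03],"delta_rot":[0,0,0],"grip":0.7},{"travel":[0,0,0.02],"delta_rot":[0,0,0],"grip":0.6},{"travel":[0,0,0.013],"delta_rot":[0,0,0],"grip":0.6},{"travel":[0,0,0],"delta_rot":[0,0,0],"grip":0.6}]'
python3 st.py "[.458,-.304,.016]"
```

```text
[[152.25336313 229.89643283]
 [157.71818101 249.29254811]
 [206.09247745 229.89916044]]
time_s: 2.12
eef_pos: [0.4568, -0.3033, 0.0139]
tool_rot: [1.0, 0.025, -0.002, -0.001]
contact_force: [-0.4, 0.2, 0.7]
finger_gap: 0.0514
finger_force: 0.0
t 2.12 p [ 0.4568 -0.3033  0.0139] yawx 0.0509 z [-0.004  0.002 -1.   ] F [-0.4  0.2  0.7] gap 0.0514 0.0 j [ 0.53  0.71 -0.03  1.92  0.04  0.52 -1.05]
to go (tool) [ 0.0012  0.0008 -0.0021]
```

Projection agrees with what I saw, and there is no contact. Closing the gripper.

```bash
python3 -m pendant '[{"travel":[0,0,-0.002],"delta_rot":[0,0,0],"grip":0.2},{"travel":[0,0,0],"delta_rot":[0,0,0],"grip":0},{"travel":[0,0,0],"delta_rot":[0,0,0],"grip":0},{"travel":[0,0,0],"delta_rot":[0,0,0],"grip":0},{"travel":[0,0,0],"delta_rot":[0,0,0],"grip":0},{"travel":[0,0,0],"delta_rot":[0,0,0],"grip":0},{"travel":[0,0,0],"delta_rot":[0,0,0],"grip":0},{"travel":[0,0,0],"delta_rot":[0,0,0],"grip":0}]' 100
python3 st.py
```

```text
time_s: 2.78
eef_pos: [0.4597, -0.305, 0.0202]
tool_rot: [1.0, 0.025, 0.001, 0.001]
contact_force: [-1.3, 0.2, 6.2]
finger_gap: 0.0166
finger_force: 97.8
t 2.78 p [ 0.4597 -0.305   0.0202] yawx 0.05 z [ 0.003 -0.002 -1.   ] F [-1.3  0.2  6.2] gap 0.0166 97.8 j [ 0.53  0.7  -0.03  1.91  0.04  0.52 -1.05]
```

```bash
python3 -m pendant '[{"travel":[0,0,-0.02],"delta_rot":[0,0,0],"grip":0},{"travel":[0,0,-0.03],"delta_rot":[0,0,0],"grip":0},{"travel":[0,0,-0.03],"delta_rot":[0,0,-0.1223],"grip":0},{"travel":[0,0,0],"delta_rot":[0,0,-0.1223],"grip":0},{"travel":[0,0,0],"delta_rot":[0,0,-0.1223],"grip":0},{"travel":[0,0,0],"delta_rot":[0,0,-0.1223],"grip":0},{"travel":[0,0,0],"delta_rot":[0,0,-0.1223],"grip":0},{"travel":[0,0,0],"delta_rot":[0,0,-0.1223],"grip":0},{"travel":[0,0,0],"delta_rot":[0,0,-0.1223],"grip":0},{"travel":[0,0,0],"delta_rot":[0,0,-0.1223],"grip":0}]'
python3 -m pendant '[{"travel":[0,0,0],"delta_rot":[0,0,-0.1223],"grip":0},{"travel":[0,0,0],"delta_rot":[0,0,-0.1223],"grip":0},{"travel":[0,0,0],"delta_rot":[0,0,-0.1223],"grip":0},{"travel":[0,0,0],"delta_rot":[0,0,-0.1223],"grip":0},{"travel":[0,0,0],"delta_rot":[0,0,-0.1223],"grip":0},{"travel":[0,0,0],"delta_rot":[0,0,0],"grip":0},{"travel":[0,0,0],"delta_rot":[0,0,0],"grip":0}]'
python3 st.py "[.5605,-.194,.06]"
```

```text
time_s: 3.62
eef_pos: [0.4587, -0.3046, 0.0994]
tool_rot: [0.869, 0.494, 0.0, 0.001]
contact_force: [-0.7, -0.8, -1.0]
finger_gap: 0.0166
finger_force: 97.3
time_s: 4.2
eef_pos: [0.4585, -0.3046, 0.099]
tool_rot: [0.684, 0.73, 0.0, 0.001]
contact_force: [-0.5, -0.3, -0.9]
finger_gap: 0.0164
finger_force: 97.3
t 4.2 p [ 0.4585 -0.3046  0.099 ] yawx 1.6357 z [ 0.001 -0.001 -1.   ] F [-0.5 -0.3 -0.9] gap 0.0164 97.3 j [ 0.84  0.61 -0.44  1.88  0.37  0.73  0.25]
to go (tool) [0.1038 0.1089 0.039 ]
```

```bash
python3 -m pendant '[{"travel":[0.02,0.022,0.01],"delta_rot":[0,0,0],"grip":0},{"travel":[0.021,0.022,0.01],"delta_rot":[0,0,0],"grip":0},{"travel":[0.021,0.022,0.01],"delta_rot":[0,0,0],"grip":0},{"travel":[0.021,0.022,0.01],"delta_rot":[0,0,0],"grip":0},{"travel":[0.021,0.021,0.01],"delta_rot":[0,0,0],"grip":0},{"travel":[0,0,0.004],"delta_rot":[0,0,0],"grip":0},{"travel":[0,0,0],"delta_rot":[0,0,0],"grip":0},{"travel":[0,0,0],"delta_rot":[0,0,0],"grip":0},{"travel":[0,0,0],"delta_rot":[0,0,0],"grip":0}]'
python3 st.py
python3 -c "
from h import *;import cv2
t=manip.snapshot('top');s=manip.snapshot('scene');np.savez('f1',t=t,s=s)
z=lambda a:cv2.resize(a,None,fx=5,fy=5,interpolation=2)
cv2.imwrite('pics/d.png',np.vstack([z(t[180:235,170:330]),z(s[190:250,250:410])])[:,:,::-1])"
```

```text
time_s: 4.95
eef_pos: [0.5595, -0.1945, 0.0447]
tool_rot: [0.683, 0.73, -0.001, 0.0]
contact_force: [0.3, -0.5, -0.5]
finger_gap: 0.0166
finger_force: 97.6
t 4.95 p [ 0.5595 -0.1945  0.0447] yawx 1.6366 z [-0.    -0.001 -1.   ] F [ 0.3 -0.5 -0.5] gap 0.0166 97.6 j [ 0.54  0.74 -0.39  1.79  0.42  0.7  -0.02]
```

View pics/d.png

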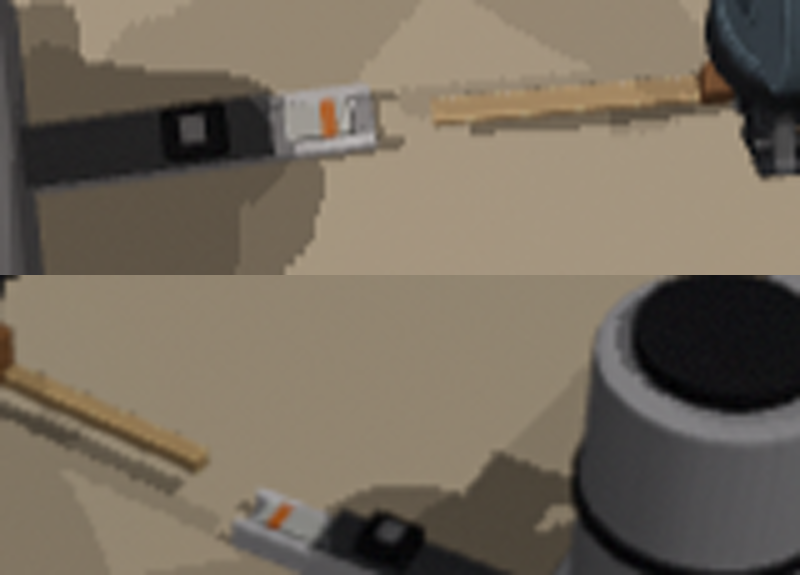

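The top crop shows the blade tip at (432,111) and the chute entrance at (377,117). The blade and chute slopes differ slightly, so I'll measure both centre lines by segmentation.

```bash
cat > seg.py <<'E'
from h import *
def line(px,z):
    W=np.array([onz("top",p,z) for p in px]);a,b=np.polyfit(W[:,1],W[:,0],1)
    return a,b,np.std(W[:,0]-a*W[:,1]-b),W
def cols(mask,c0,c1,lo,hi,wmin=3):
    o=[]
    for c in range(c0,c1):
        r=np.flatnonzero(mask[lo:hi,c])+lo
        if len(r)>=wmin:o.append((c,(r[0]+r[-1])/2,len(r)))
    return np.array(o)
E
python3 - <<'E'
from seg import *
t=np.load('f1.npz')['t'].astype(int);r,g,b=t[...,0],t[...,1],t[...,2]
for p in((190,210),(220,205),(222,207),(222,212),(215,225),(280,200),(280,190),(235,206),(235,197),(235,210)): print(p,t[p[1],p[0]])
dark=((t.max(2)-t.min(2))<14)&(t.max(2)<75)
D=cols(dark,178,226,195,222);print(D.tolist())
bl=(r-b>50)
B=cols(bl,250,312,190,210);print(B[::4].tolist())
br=cols(t.min(2)>125,224,250,190,216,1);print(br.tolist())
E
```

```text
(190, 210) [34 34 34]
(220, 205) [36 35 35]
(222, 207) [35 34 34]
(222, 212) [78 73 70]
(215, 225) [94 84 70]
(280, 200) [164 135  98]
(280, 190) [160 145 123]
(235, 206) [171  97  47]
(235, 197) [157 146 134]
(235, 210) [118 115 114]
[[178.0, 211.0, 13.0], [179.0, 211.0, 13.0], [180.0, 211.0, 13.0], [181.0, 210.5, 14.0], [182.0, 210.5, 14.0], [183.0, 210.5, 14.0], [184.0, 210.5, 14.0], [185.0, 210.0, 13.0], [186.0, 210.0, 13.0], [187.0, 210.0, 13.0], [188.0, 209.5, 14.0], [189.0, 209.5, 14.0], [190.0, 209.5, 14.0], [191.0, 209.5, 14.0], [192.0, 209.0, 13.0], [193.0, 209.0, 13.0], [194.0, 209.0, 13.0], [195.0, 208.5, 14.0], [196.0, 208.5, 14.0], [197.0, 208.5, 14.0], [198.0, 208.5, 14.0], [199.0, 208.5, 14.0], [200.0, 208.0, 13.0], [201.0, 208.0, 13.0], [202.0, 208.0, 13.0], [203.0, 208.0, 13.0], [204.0, 207.5, 14.0], [205.0, 207.5, 14.0], [206.0, 207.5, 14.0], [207.0, 207.0, 9.0], [208.0, 207.0, 9.0], [209.0, 207.0, 9.0], [210.0, 207.0, 13.0], [211.0, 207.0, 13.0], [212.0, 206.5, 14.0], [213.0, 206.5, 14.0], [214.0, 206.0, 13.0], [215.0, 206.0, 13.0], [216.0, 206.0, 13.0], [217.0, 2
[... 285 characters left out ...]
, 5.0], [280.0, 200.0, 5.0], [284.0, 199.0, 5.0], [288.0, 199.0, 5.0], [292.0, 198.5, 6.0], [296.0, 198.0, 5.0], [300.0, 198.0, 5.0], [304.0, 197.5, 4.0], [308.0, 197.0, 5.0]]
[[226.0, 198.0, 1.0], [227.0, 202.5, 10.0], [228.0, 202.5, 10.0], [229.0, 204.0, 12.0], [230.0, 204.0, 12.0], [231.0, 204.0, 12.0], [232.0, 204.0, 12.0], [233.0, 203.5, 11.0], [234.0, 203.0, 5.0], [235.0, 206.0, 8.0], [236.0, 206.0, 8.0], [237.0, 206.0, 13.0], [238.0, 206.0, 15.0], [239.0, 206.0, 15.0], [240.0, 206.0, 11.0], [241.0, 205.5, 10.0], [242.0, 205.0, 12.0], [243.0, 204.0, 13.0], [244.0, 204.0, 12.0], [245.0, 203.5, 11.0], [246.0, 202.5, 17.0], [247.0, 202.5, 19.0], [248.0, 202.5, 19.0], [249.0, 202.5, 20.0]]
```

```bash
cat >> seg.py <<'E'
def run(t,zb,c0=258,c1=308):
    t=t.astype(int)
    dark=((t.max(2)-t.min(2))<14)&(t.max(2)<75)
    D=cols(dark,178,224,195,222);D=D[(D[:,2]>=13)]
    bl=(t[...,0]-t[...,2]>50)
    B=cols(bl,c0,c1,185,215,4)
    c=line(D[:,:2],.0305);b=line(B[:,:2],zb)
    print("chute yaw",np.pi/2+np.arctan(-c[0]),"x at y=0:",c[1],c[2],"y range",c[3][[0,-1],1])
    print("blade yaw",np.pi/2+np.arctan(-b[0]),"x at y=0:",b[1],b[2],"x at y=-.05 chute,blade",c[1]-.05*c[0],b[1]-.05*b[0])
    m=bl[190:215].any(0);x0=np.flatnonzero(m[246:])[0]+246
    print("tip col",x0,"tip",onz("top",[x0-.5,np.polyval(np.polyfit(B[:,0],B[:,1],1),x0)],zb))
E
python3 - <<'E'
from seg import *
run(np.load('f1.npz')['t'],.0405)
E
```

```text
chute yaw 1.6929585691092262 x at y=0: 0.55001402050773 0.00045487007830118066 y range [0.18938518 0.06791841]
blade yaw 1.6504787301240478 x at y=0: 0.5451909049304364 0.00062905955391548 x at y=-.05 chute,blade 0.5561527001422587 0.5491834786725444
tip col 256 tip [ 0.54696725 -0.02063972]
```

```bash
python3 -m pendant '[{"travel":[0,0.0065,0.005],"delta_rot":[0,0,-0.043],"grip":0},{"travel":[0,0.0065,0.005],"delta_rot":[0,0,0],"grip":0},{"travel":[0,0,0.005],"delta_rot":[0,0,0],"grip":0},{"travel":[0,0,0.0045],"delta_rot":[0,0,0],"grip":0},{"travel":[0,0,0],"delta_rot":[0,0,0],"grip":0},{"travel":[0,0,0],"delta_rot":[0,0,0],"grip":0},{"travel":[0,0,0],"delta_rot":[0,0,0],"grip":0}]'
python3 st.py
python3 - <<'E'
from seg import *;import cv2
t=manip.snapshot('top');run(t,.021)
z=lambda a:cv2.resize(a,None,fx=5,fy=5,interpolation=2);s=manip.snapshot('scene')
cv2.imwrite('pics/e.png',np.vstack([z(t[180:235,170:330]),z(s[200:260,250:410])])[:,:,::-1])
E
```

```text
time_s: 5.63
eef_pos: [0.5728, -0.1918, 0.0248]
tool_rot: [0.667, 0.745, -0.0, -0.0]
contact_force: [0.2, 0.3, -0.5]
finger_gap: 0.0166
finger_force: 97.5
t 5.63 p [ 0.5728 -0.1918  0.0248] yawx 1.6823 z [-0. -0. -1.] F [ 0.2  0.3 -0.5] gap 0.0166 97.5 j [ 0.53  0.79 -0.39  1.75  0.44  0.68  0.01]
chute yaw 1.6933836411680898 x at y=0: 0.5500888331363244 0.0004528676111087413 y range [0.18938518 0.07062769]
blade yaw 1.6957007889742892 x at y=0: 0.5498011691139757 0.0005835683521625462 x at y=-.05 chute,blade 0.5562490878641522 0.5560790736865859
tip col 256 tip [ 0.55249804 -0.01993826]
```

View pics/e.png

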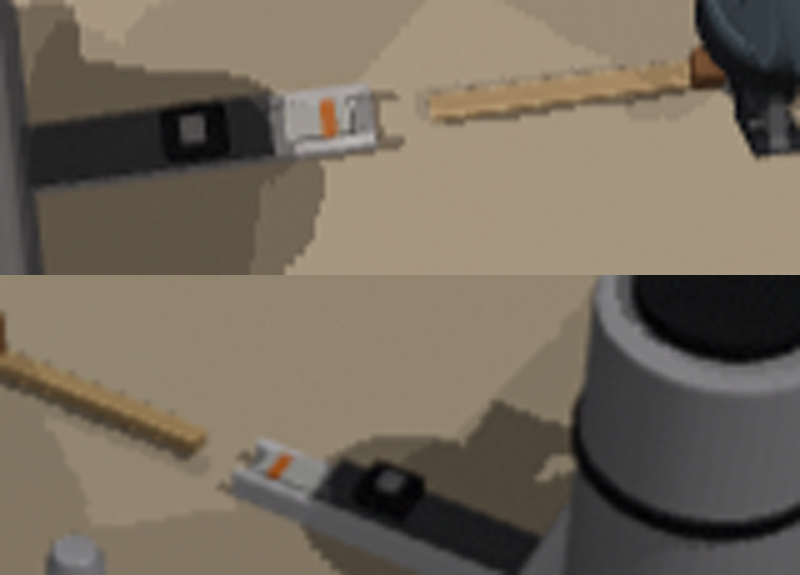

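```bash
python3 -c "
from h import *
print(tri([256,201.4],[290.6,232]))"
python3 -m pendant '[{"travel":[0.008,0,0],"delta_rot":[0,0,0],"grip":0},{"travel":[0.008,0,0],"delta_rot":[0,0,0],"grip":0},{"travel":[0.008,0,0],"delta_rot":[0,0,0],"grip":0},{"travel":[0.004,0,0],"delta_rot":[0,0,0],"grip":0},{"travel":[0.003,0,0],"delta_rot":[0,0,0],"grip":0},{"travel":[0.003,0,0],"delta_rot":[0,0,0],"grip":0},{"travel":[0.003,0,0],"delta_rot":[0,0,0],"grip":0},{"travel":[0.003,0,0],"delta_rot":[0,0,0],"grip":0},{"travel":[0,0,0],"delta_rot":[0,0,0],"grip":0},{"travel":[0,0,0],"delta_rot":[0,0,0],"grip":0}]'
python3 st.py
python3 - <<'E'
from seg import *;import cv2
t=manip.snapshot('top')
z=lambda a:cv2.resize(a,None,fx=5,fy=5,interpolation=2);s=manip.snapshot('scene')
cv2.imwrite('pics/f.png',np.vstack([z(t[180:235,170:330]),z(s[200:260,250:410])])[:,:,::-1])
E
```

```text
(array([ 0.55119913, -0.01971966,  0.01879877]), array([-0.54408942,  0.38741561, -0.7272973 , -0.0569986 ]))
time_s: 6.57
eef_pos: [0.5685, -0.1519, 0.0248]
tool_rot: [0.666, 0.746, -0.0, 0.0]
contact_force: [0.5, 0.6, -0.6]
finger_gap: 0.0165
finger_force: 97.5
t 6.57 p [ 0.5685 -0.1519  0.0248] yawx 1.6829 z [-0. -0. -1.] F [ 0.5  0.6 -0.6] gap 0.0165 97.5 j [ 0.47  0.77 -0.39  1.8   0.45  0.66 -0.06]
```

View pics/f.png

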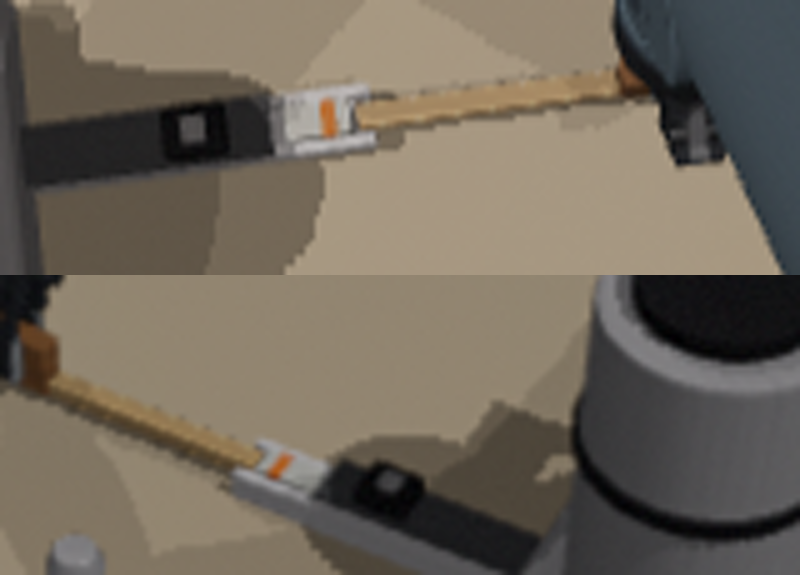

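The tip is centred in the trough at crop (360,115), just behind the cartridge. Lateral force is near zero, so I'm pushing on.

```bash
python3 -m pendant '[{"travel":[0.003,0,0],"delta_rot":[0,0,0],"grip":0},{"travel":[0.003,0,0],"delta_rot":[0,0,0],"grip":0},{"travel":[0.003,0,0],"delta_rot":[0,0,0],"grip":0},{"travel":[0.003,-0.0002,0],"delta_rot":[0,0,0],"grip":0},{"travel":[0.003,0,0],"delta_rot":[0,0,0],"grip":0},{"travel":[0.003,0,0],"delta_rot":[0,0,0],"grip":0},{"travel":[0.003,0,0],"delta_rot":[0,0,0],"grip":0},{"travel":[0.003,-0.0002,0],"delta_rot":[0,0,0],"grip":0},{"travel":[0.003,0,0],"delta_rot":[0,0,0],"grip":0},{"travel":[0.003,0,0],"delta_rot":[0,0,0],"grip":0}]'
python3 -m pendant '[{"travel":[0.002,0,0],"delta_rot":[0,0,0],"grip":0},{"travel":[0.002,0,0],"delta_rot":[0,0,0],"grip":0},{"travel":[0.002,0,0],"delta_rot":[0,0,0],"grip":0},{"travel":[0.002,-0.0002,0],"delta_rot":[0,0,0],"grip":0},{"travel":[0.002,0,0],"delta_rot":[0,0,0],"grip":0},{"travel":[0.002,0,0],"delta_rot":[0,0,0],"grip":0}]'
python3 st.py
```

```text
time_s: 7.5
eef_pos: [0.5648, -0.1219, 0.0248]
tool_rot: [0.666, 0.746, 0.0, 0.0]
contact_force: [0.3, -0.4, -0.6]
finger_gap: 0.0165
finger_force: 97.5
time_s: 8.0
eef_pos: [0.5632, -0.1102, 0.0248]
tool_rot: [0.666, 0.746, -0.0, 0.0]
contact_force: [1.0, -0.1, -1.9]
finger_gap: 0.0167
finger_force: 97.5
t 8.0 p [ 0.5632 -0.1102  0.0248] yawx 1.6826 z [-0. -0. -1.] F [ 1.  -0.1 -1.9] gap 0.0167 97.5 j [ 0.4   0.75 -0.38  1.84  0.45  0.64 -0.14]
```

```bash
python3 -m pendant '[{"travel":[0.002,0,0],"delta_rot":[0,0,0],"grip":0},{"travel":[0.002,0,0],"delta_rot":[0,0,0],"grip":0},{"travel":[0.002,0,0],"delta_rot":[0,0,0],"grip":0},{"travel":[0.002,-0.0002,0],"delta_rot":[0,0,0],"grip":0},{"travel":[0.002,0,0],"delta_rot":[0,0,0],"grip":0},{"travel":[0.002,0,0],"delta_rot":[0,0,0],"grip":0},{"travel":[0.002,0,0],"delta_rot":[0,0,0],"grip":0}]'
python3 st.py
python3 -m pendant '[{"travel":[0.002,0,0],"delta_rot":[0,0,0],"grip":0},{"travel":[0.002,0,0],"delta_rot":[0,0,0],"grip":0},{"travel":[0.002,0,0],"delta_rot":[0,0,0],"grip":0},{"travel":[0.002,-0.0002,0],"delta_rot":[0,0,0],"grip":0},{"travel":[0.002,0,0],"delta_rot":[0,0,0],"grip":0},{"travel":[0.002,0,0],"delta_rot":[0,0,0],"grip":0},{"travel":[0.002,0,0],"delta_rot":[0,0,0],"grip":0}]'
python3 st.py
```

```text
time_s: 8.58
eef_pos: [0.5616, -0.0968, 0.0248]
tool_rot: [0.667, 0.745, -0.0, 0.0]
contact_force: [0.3, -4.3, -0.4]
finger_gap: 0.0167
finger_force: 97.6
t 8.58 p [ 0.5616 -0.0968  0.0248] yawx 1.6821 z [ 0.    -0.001 -1.   ] F [ 0.3 -4.3 -0.4] gap 0.0167 97.6 j [ 0.38  0.75 -0.38  1.85  0.45  0.63 -0.17]
time_s: 9.17
eef_pos: [0.5596, -0.0823, 0.0248]
tool_rot: [0.666, 0.746, -0.0, -0.0]
contact_force: [0.1, -4.1, -0.1]
finger_gap: 0.0165
finger_force: 97.6
t 9.17 p [ 0.5596 -0.0823  0.0248] yawx 1.6828 z [-0. -0. -1.] F [ 0.1 -4.1 -0.1] gap 0.0165 97.6 j [ 0.35  0.74 -0.38  1.86  0.45  0.62 -0.19]
```

```bash
python3 -m pendant '[{"travel":[0.002,0,0],"delta_rot":[0,0,0],"grip":0},{"travel":[0.002,0,0],"delta_rot":[0,0,0],"grip":0},{"travel":[0.002,0,0],"delta_rot":[0,0,0],"grip":0},{"travel":[0.002,-0.0002,0],"delta_rot":[0,0,0],"grip":0},{"travel":[0.002,0,0],"delta_rot":[0,0,0],"grip":0},{"travel":[0.002,0,0],"delta_rot":[0,0,0],"grip":0}]'
for i in 1; do python3 -m pendant '[{"travel":[0.001,0,0],"delta_rot":[0,0,0],"grip":0},{"travel":[0.001,0,0],"delta_rot":[0,0,0],"grip":0},{"travel":[0.001,0,0],"delta_rot":[0,0,0],"grip":0}]'; done
```

```text
time_s: 9.67
eef_pos: [0.5581, -0.0704, 0.0248]
tool_rot: [0.666, 0.746, -0.0, -0.0]
contact_force: [0.6, -2.9, 0.1]
finger_gap: 0.0164
finger_force: 97.6
time_s: 9.92
eef_pos: [0.5578, -0.0676, 0.0247]
tool_rot: [0.666, 0.746, -0.0, -0.0]
contact_force: [-0.2, -3.8, -0.0]
finger_gap: 0.0164
finger_force: 97.6
```

```bash
python3 -m pendant '[{"travel":[0.001,0,0],"delta_rot":[0,0,0],"grip":0},{"travel":[0.001,0,0],"delta_rot":[0,0,0],"grip":0}]'
```

```text
time_s: 10.08
eef_pos: [0.5576, -0.0656, 0.0248]
tool_rot: [0.667, 0.745, -0.0, -0.0]
contact_force: [-0.2, -3.8, -0.2]
finger_gap: 0.0168
finger_force: 97.6
```

```bash
cat > ok.py <<'E'
from rig import manip
import sys
s=manip.state();f=s["contact_force"];print(s["eef_pos"].round(4),f.round(1));sys.exit(abs(f[1])>7 or abs(f[0])>4)
E
python3 -m pendant '[{"travel":[0.0005,0,0],"delta_rot":[0,0,0],"grip":0},{"travel":[0.0005,0,0],"delta_rot":[0,0,0],"grip":0}]' >/dev/null; python3 ok.py &&
python3 -m pendant '[{"travel":[0.0005,0,0],"delta_rot":[0,0,0],"grip":0},{"travel":[0.0005,0,0],"delta_rot":[0,0,0],"grip":0}]' >/dev/null; python3 ok.py &&
python3 -m pendant '[{"travel":[0.0005,0,0],"delta_rot":[0,0,0],"grip":0},{"travel":[0.0005,0,0],"delta_rot":[0,0,0],"grip":0}]' >/dev/null; python3 ok.py &&
python3 -m pendant '[{"travel":[0.0005,0,0],"delta_rot":[0,0,0],"grip":0},{"travel":[0.0005,0,0],"delta_rot":[0,0,0],"grip":0}]' >/dev/null; python3 ok.py &&
python3 -m pendant '[{"travel":[0.0005,0,0],"delta_rot":[0,0,0],"grip":0},{"travel":[0.0005,0,0],"delta_rot":[0,0,0],"grip":0}]' >/dev/null; python3 ok.py &&
python3 -m pendant '[{"travel":[0.0005,0,0],"delta_rot":[0,0,0],"grip":0},{"travel":[0.0005,0,0],"delta_rot":[0,0,0],"grip":0}]' >/dev/null; python3 ok.py &&
python3 -m pendant '[{"travel":[0.0005,0,0],"delta_rot":[0,0,0],"grip":0},{"travel":[0.0005,0,0],"delta_rot":[0,0,0],"grip":0}]' >/dev/null; python3 ok.py &&
python3 -m pendant '[{"travel":[0.0005,0,0],"delta_rot":[0,0,0],"grip":0},{"travel":[0.0005,0,0],"delta_rot":[0,0,0],"grip":0}]' >/dev/null; python3 ok.py
```

```text
[ 0.5575 -0.0645  0.0248] [ 0.7 -3.  -0.6]
[ 0.5575 -0.0645  0.0248] [ 0.7 -3.  -0.6]
[ 0.5575 -0.0645  0.0248] [ 0.7 -3.  -0.6]
[ 0.5575 -0.0645  0.0248] [ 0.7 -3.  -0.6]
[ 0.5575 -0.0645  0.0248] [ 0.7 -3.  -0.6]
[ 0.5575 -0.0645  0.0248] [ 0.7 -3.  -0.6]
[ 0.5575 -0.0645  0.0248] [ 0.7 -3.  -0.6]
[ 0.5575 -0.0645  0.0248] [ 0.7 -3.  -0.6]False
False
False
False
False
False
False
False
```

```bash
sed -i 's/sys.exit(\(.*\))$/sys.exit(int(\1))/' ok.py
python3 -m pendant '[{"travel":[0.0005,0,0],"delta_rot":[0,0,0],"grip":0},{"travel":[0.0005,0,0],"delta_rot":[0,0,0],"grip":0}]' >/dev/null; python3 ok.py &&
python3 -m pendant '[{"travel":[0.0005,0,0],"delta_rot":[0,0,0],"grip":0},{"travel":[0.0005,0,0],"delta_rot":[0,0,0],"grip":0}]' >/dev/null; python3 ok.py &&
python3 -m pendant '[{"travel":[0.0005,0,0],"delta_rot":[0,0,0],"grip":0},{"travel":[0.0005,0,0],"delta_rot":[0,0,0],"grip":0}]' >/dev/null; python3 ok.py &&
python3 -m pendant '[{"travel":[0.0005,0,0],"delta_rot":[0,0,0],"grip":0},{"travel":[0.0005,0,0],"delta_rot":[0,0,0],"grip":0}]' >/dev/null; python3 ok.py &&
python3 -m pendant '[{"travel":[0.0005,-0.0001,0],"delta_rot":[0,0,0],"grip":0},{"travel":[0.0005,0,0],"delta_rot":[0,0,0],"grip":0}]' >/dev/null; python3 ok.py &&
python3 -m pendant '[{"travel":[0.0005,0,0],"delta_rot":[0,0,0],"grip":0},{"travel":[0.0005,0,0],"delta_rot":[0,0,0],"grip":0}]' >/dev/null; python3 ok.py &&
python3 -m pendant '[{"travel":[0.0005,0,0],"delta_rot":[0,0,0],"grip":0},{"travel":[0.0005,0,0],"delta_rot":[0,0,0],"grip":0}]' >/dev/null; python3 ok.py &&
python3 -m pendant '[{"travel":[0.0005,0,0],"delta_rot":[0,0,0],"grip":0},{"travel":[0.0005,0,0],"delta_rot":[0,0,0],"grip":0}]' >/dev/null; python3 ok.py &&
python3 -m pendant '[{"travel":[0.0005,0,0],"delta_rot":[0,0,0],"grip":0},{"travel":[0.0005,0,0],"delta_rot":[0,0,0],"grip":0}]' >/dev/null; python3 ok.py &&
python3 -m pendant '[{"travel":[0.0005,0,0],"delta_rot":[0,0,0],"grip":0},{"travel":[0.0005,0,0],"delta_rot":[0,0,0],"grip":0}]' >/dev/null; python3 ok.py
```

```text
[ 0.5573 -0.0634  0.0247] [ 0.  -2.3 -0.9]
[ 0.5572 -0.0624  0.0247] [-0.5 -2.4 -0.6]
[ 0.5571 -0.0614  0.0248] [-0.  -1.9 -1.3]
[ 0.557  -0.0603  0.0248] [ 1.1 -2.3 -0.8]
[ 0.557  -0.0602  0.0249] [ 0.7 -4.   0.1]
[ 0.5568 -0.06    0.0249] [ 0.  -6.4 -0.3]
[ 0.5567 -0.0598  0.0249] [ 1.  -7.7  1.1]
[ 0.5567 -0.0598  0.0249] [ 1.  -7.7  1.1]
[ 0.5567 -0.0598  0.0249] [ 1.  -7.7  1.1]
[ 0.5567 -0.0598  0.0249] [ 1.  -7.7  1.1]
```

The force now climbs about 2 N per commanded mm with the tip about 99 mm in, which fits the stop. I'll press up to about 12 N.

```bash
python3 -m pendant '[{"travel":[0.0005,0,0],"delta_rot":[0,0,0],"grip":0},{"travel":[0.0005,0,0],"delta_rot":[0,0,0],"grip":0},{"travel":[0,0,0],"delta_rot":[0,0,0],"grip":0}]';python3 -m pendant '[{"travel":[0.0005,0,0],"delta_rot":[0,0,0],"grip":0},{"travel":[0,0,0],"delta_rot":[0,0,0],"grip":0}]'
```

```text
time_s: 11.67
eef_pos: [0.5567, -0.0596, 0.025]
tool_rot: [0.667, 0.745, -0.001, 0.001]
contact_force: [0.3, -9.4, 1.2]
finger_gap: 0.0165
finger_force: 97.9
time_s: 11.83
eef_pos: [0.5567, -0.0595, 0.025]
tool_rot: [0.667, 0.745, -0.001, 0.001]
contact_force: [1.0, -9.0, 1.1]
finger_gap: 0.0163
finger_force: 97.9
```

```bash
python3 -m pendant '[{"travel":[0.0005,0,0],"delta_rot":[0,0,0],"grip":0},{"travel":[0.0005,0,0],"delta_rot":[0,0,0],"grip":0},{"travel":[0.0005,0,0],"delta_rot":[0,0,0],"grip":0},{"travel":[0,0,0],"delta_rot":[0,0,0],"grip":0},{"travel":[0,0,0],"delta_rot":[0,0,0],"grip":0}]';python3 -m pendant '[{"travel":[0,0,0],"delta_rot":[0,0,0],"grip":0},{"travel":[0,0,0],"delta_rot":[0,0,0],"grip":0}]'
```

```text
time_s: 12.25
eef_pos: [0.5566, -0.0593, 0.0251]
tool_rot: [0.668, 0.745, -0.002, 0.002]
contact_force: [0.4, -13.6, 2.0]
finger_gap: 0.0167
finger_force: 98.1
time_s: 12.42
eef_pos: [0.5566, -0.0593, 0.0251]
tool_rot: [0.668, 0.745, -0.002, 0.002]
contact_force: [1.3, -12.7, 2.3]
finger_gap: 0.0164
finger_force: 98.1
```

Pressing at about 13 N. I'll hold it for a good second, then check.

```bash
python3 -m pendant '[{"travel":[0,0,0],"delta_rot":[0,0,0],"grip":0},{"travel":[0,0,0],"delta_rot":[0,0,0],"grip":0},{"travel":[0,0,0],"delta_rot":[0,0,0],"grip":0},{"travel":[0,0,0],"delta_rot":[0,0,0],"grip":0},{"travel":[0,0,0],"delta_rot":[0,0,0],"grip":0},{"travel":[0,0,0],"delta_rot":[0,0,0],"grip":0},{"travel":[0,0,0],"delta_rot":[0,0,0],"grip":0},{"travel":[0,0,0],"delta_rot":[0,0,0],"grip":0},{"travel":[0,0,0],"delta_rot":[0,0,0],"grip":0},{"travel":[0,0,0],"delta_rot":[0,0,0],"grip":0}]'
python3 st.py
```

```text
time_s: 13.25
eef_pos: [0.5566, -0.0593, 0.0251]
tool_rot: [0.668, 0.745, -0.002, 0.002]
contact_force: [0.8, -12.2, 1.9]
finger_gap: 0.0167
finger_force: 98.1
t 13.25 p [ 0.5566 -0.0593  0.0251] yawx 1.6798 z [ 0.    -0.005 -1.   ] F [  0.8 -12.2   1.9] gap 0.0167 98.1 j [ 0.3   0.74 -0.37  1.88  0.45  0.61 -0.24]
```

```bash
python3 - <<'E'
from seg import *;import cv2
t=manip.snapshot('top')
z=lambda a:cv2.resize(a,None,fx=5,fy=5,interpolation=2);s=manip.snapshot('scene')
cv2.imwrite('pics/g.png',np.vstack([z(t[180:235,170:330]),z(s[200:260,250:410])])[:,:,::-1])
E
```

```text
(no output)
```

View pics/g.png

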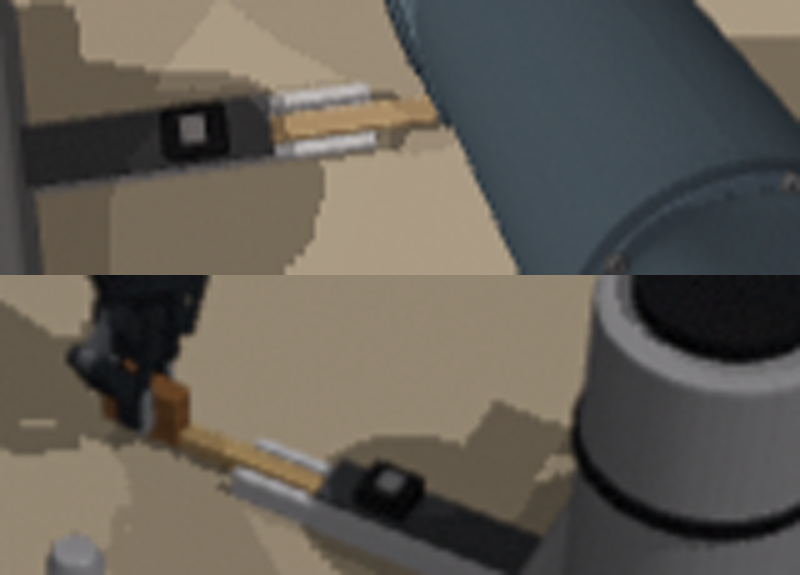

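The cartridge is fully under the cover and the blade is centred at crop (275,122), so I'm withdrawing along the same line.

```bash
python3 -m pendant '[{"travel":[-0.003,0,0],"delta_rot":[0,0,0],"grip":0},{"travel":[-0.004,0,0],"delta_rot":[0,0,0],"grip":0},{"travel":[-0.008,0.0001,0],"delta_rot":[0,0,0],"grip":0},{"travel":[-0.008,0.0001,0],"delta_rot":[0,0,0],"grip":0},{"travel":[-0.008,0.0001,0],"delta_rot":[0,0,0],"grip":0},{"travel":[-0.008,0.0001,0],"delta_rot":[0,0,0],"grip":0},{"travel":[-0.008,0.0001,0],"delta_rot":[0,0,0],"grip":0},{"travel":[-0.008,0.0001,0],"delta_rot":[0,0,0],"grip":0},{"travel":[-0.008,0.0001,0],"delta_rot":[0,0,0],"grip":0},{"travel":[-0.008,0.0001,0],"delta_rot":[0,0,0],"grip":0}]'
python3 -m pendant '[{"travel":[-0.008,0.0001,0],"delta_rot":[0,0,0],"grip":0},{"travel":[-0.008,0.0001,0],"delta_rot":[0,0,0],"grip":0},{"travel":[-0.008,0.0001,0],"delta_rot":[0,0,0],"grip":0},{"travel":[-0.008,0.0001,0],"delta_rot":[0,0,0],"grip":0},{"travel":[-0.01,0,0],"delta_rot":[0,0,0],"grip":0},{"travel":[-0.014,0,0],"delta_rot":[0,0,0],"grip":0},{"travel":[-0.014,0,0],"delta_rot":[0,0,0],"grip":0},{"travel":[-0.01,0,-0.02],"delta_rot":[0,0,0],"grip":0},{"travel":[0,0,-0.03],"delta_rot":[0,0,0],"grip":0},{"travel":[0,0,-0.025],"delta_rot":[0,0,0],"grip":0}]'
python3 st.py "[.4597,-.305,.1]"
```

```text
time_s: 14.18
eef_pos: [0.5651, -0.1261, 0.0248]
tool_rot: [0.667, 0.745, 0.0, -0.0]
contact_force: [0.2, 0.1, -0.1]
finger_gap: 0.0164
finger_force: 97.6
time_s: 15.02
eef_pos: [0.574, -0.2071, 0.1006]
tool_rot: [0.667, 0.745, -0.0, -0.0]
contact_force: [1.1, 0.2, 0.9]
finger_gap: 0.0168
finger_force: 97.5
t 15.02 p [ 0.574  -0.2071  0.1006] yawx 1.6802 z [-0.001 -0.    -1.   ] F [1.1 0.2 0.9] gap 0.0168 97.5 j [ 0.59  0.69 -0.45  1.72  0.38  0.82  0.08]
to go (tool) [-0.0848 -0.1243  0.0007]
```

```bash
python3 -m pendant '[{"travel":[-0.017,-0.0248,0],"delta_rot":[0,0,0],"grip":0},{"travel":[-0.017,-0.0248,0],"delta_rot":[0,0,0],"grip":0},{"travel":[-0.017,-0.0248,0],"delta_rot":[0,0,0],"grip":0},{"travel":[-0.017,-0.0248,0],"delta_rot":[0,0,0],"grip":0},{"travel":[-0.017,-0.0248,0],"delta_rot":[0,0,0],"grip":0},{"travel":[0,0,0],"delta_rot":[0,0,0.1164],"grip":0},{"travel":[0,0,0],"delta_rot":[0,0,0.1164],"grip":0},{"travel":[0,0,0],"delta_rot":[0,0,0.1164],"grip":0},{"travel":[0,0,0],"delta_rot":[0,0,0.1164],"grip":0},{"travel":[0,0,0],"delta_rot":[0,0,0.1164],"grip":0}]' >/dev/null
python3 -m pendant '[{"travel":[0,0,0],"delta_rot":[0,0,0.1164],"grip":0},{"travel":[0,0,0],"delta_rot":[0,0,0.1164],"grip":0},{"travel":[0,0,0],"delta_rot":[0,0,0.1164],"grip":0},{"travel":[0,0,0],"delta_rot":[0,0,0.1164],"grip":0},{"travel":[0,0,0],"delta_rot":[0,0,0.1164],"grip":0},{"travel":[0,0,0],"delta_rot":[0,0,0.1164],"grip":0},{"travel":[0,0,0],"delta_rot":[0,0,0.1164],"grip":0},{"travel":[0,0,0],"delta_rot":[0,0,0.1164],"grip":0},{"travel":[0,0,0],"delta_rot":[0,0,0.1164],"grip":0},{"travel":[0,0,0],"delta_rot":[0,0,0],"grip":0}]' >/dev/null
python3 st.py "[.4597,-.305,.022]"
```

```text
t 16.68 p [ 0.4606 -0.3039  0.0999] yawx 0.0489 z [-0.    -0.001 -1.   ] F [ 0.5 -0.2  0. ] gap 0.0167 97.7 j [ 0.53  0.57 -0.04  1.9   0.04  0.68 -1.05]
to go (tool) [-0.0009  0.001   0.0779]
```

```bash
python3 -m pendant '[{"travel":[0,0,0.025],"delta_rot":[0,0,0],"grip":0},{"travel":[0,0,0.025],"delta_rot":[0,0,0],"grip":0},{"travel":[0,0,0.018],"delta_rot":[0,0,0],"grip":0},{"travel":[0,0,0.006],"delta_rot":[0,0,0],"grip":0},{"travel":[0,0,0.003],"delta_rot":[0,0,0],"grip":0},{"travel":[0,0,0.002],"delta_rot":[0,0,0],"grip":0},{"travel":[0,0,0.001],"delta_rot":[0,0,0],"grip":0},{"travel":[0,0,0],"delta_rot":[0,0,0],"grip":0},{"travel":[0,0,0],"delta_rot":[0,0,0],"grip":0}]'
```

```text
time_s: 17.43
eef_pos: [0.4612, -0.3034, 0.0206]
tool_rot: [1.0, 0.027, 0.001, 0.0]
contact_force: [0.3, 1.1, -1.0]
finger_gap: 0.0169
finger_force: 97.7
```

```bash
python3 -m pendant '[{"travel":[0,0,0.0008],"delta_rot":[0,0,0],"grip":0},{"travel":[0,0,0],"delta_rot":[0,0,0],"grip":0},{"travel":[0,0,0],"delta_rot":[0,0,0],"grip":0.15},{"travel":[0,0,0],"delta_rot":[0,0,0],"grip":0.4},{"travel":[0,0,0],"delta_rot":[0,0,0],"grip":0.6},{"travel":[0,0,0],"delta_rot":[0,0,0],"grip":0.7},{"travel":[0,0,0],"delta_rot":[0,0,0],"grip":0.7}]'
python3 -m pendant '[{"travel":[0,0,-0.01],"delta_rot":[0,0,0],"grip":0.7},{"travel":[0,0,-0.03],"delta_rot":[0,0,0],"grip":0.7},{"travel":[0,0,-0.04],"delta_rot":[0,0,0],"grip":0.7},{"travel":[0,0,-0.04],"delta_rot":[0,0,0],"grip":0.7},{"travel":[-0.03,0,-0.02],"delta_rot":[0,0,0],"grip":0.7},{"travel":[-0.03,0,-0.01],"delta_rot":[0,0,0],"grip":0.7},{"travel":[0,0,0],"delta_rot":[0,0,0],"grip":0.7},{"travel":[0,0,0],"delta_rot":[0,0,0],"grip":0.7},{"travel":[0,0,0],"delta_rot":[0,0,0],"grip":0.7}]'
python3 -c "
from h import *;import cv2
t=manip.snapshot('top');s=manip.snapshot('scene')
cv2.imwrite('pics/i.png',cv2.resize(np.hstack([t[140:270,165:415],s[150:280,180:400][:, :150]])[:,:,::-1],None,fx=2,fy=2,interpolation=2))"
```

```text
time_s: 18.02
eef_pos: [0.4607, -0.303, 0.019]
tool_rot: [1.0, 0.027, 0.0, 0.0]
contact_force: [-0.8, 0.2, 0.0]
finger_gap: 0.0598
finger_force: 0.0
time_s: 18.77
eef_pos: [0.4011, -0.3061, 0.1694]
tool_rot: [1.0, 0.027, 0.0, 0.0]
contact_force: [1.0, 0.9, -0.6]
finger_gap: 0.0599
finger_force: 0.0
```

View pics/i.png

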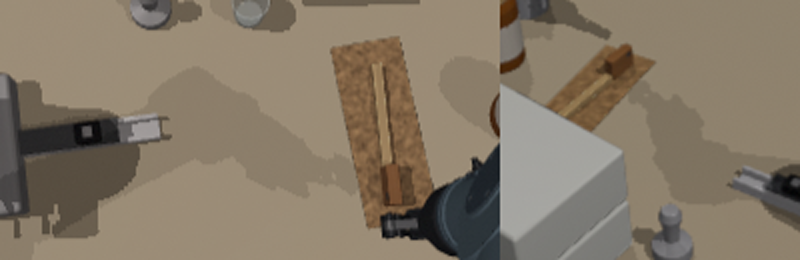

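The stick lies flat on the mat, blade (378,65) to handle (392,185). It has been released, the trough is empty and the bystanders haven't moved. Handing in.

```bash
python3 -c "
from rig import manip
print(manip.close_job())"
```

```text
the job is handed in; nothing more can be done
None
```

I fed the cartridge home against the hidden stop and held it at about 12–13 N for roughly a second. The stick is back flat on the cork mat and released, and the job is handed in, though no verdict was shown.

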